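Release the slammed steel chest with a drift through its catch hole

TASK

The steel chest has snapped shut. Draw the long plain drift out of the wooden tool block, feel its nose into the small release hole in the chest's lock plate and press the spring catch beneath gently, no harder than it needs, until the lid lets go and springs up. Then stand the drift back in a hole of the block, fully home, leaving the lid wide open and everything else on the bench where it was.

Things in the scene. Friction and masses are not known exactly. Their poses are not given: they have to be found in the camera images.
- chest: Grey sheet-steel chest on the bench, fixed, 240 mm (x) by 300 mm (y), 124 mm high. Origin: centre of its underside; x points from its front to its hinged back, z up. The front 60 mm of its top is a fixed deck bearing the bright lock plate, 50 (x) by 150 (y) by 4 mm, its top 124 mm up; behind it lies the lid, its top at 123 to 126 mm. More than 25 N from the drift bends chest, plate or catch.
- release_point (a point): Nominal centre of the release hole, a round through hole 15 mm in diameter, at the top face of the lock plate (92 mm in front of the chest's origin, 124 mm up). The plate is screwed down in slots, set by hand: the real hole lies up to 5.5 mm off this point along the chest's x and up to 5.5 mm along its y.
- catch_point (a point): Middle height of the catch's striker, 22 mm below release_point: a flat disc 32 mm wide under the hole, on the tail of a light spring pawl. A hand-set screw: its top waits anywhere from 14 to 30 mm below the plate's top. Pushed down it springs back, 3.5 N at first, 7 N at the end (rubbing adds some); the lid lets go after 5 to 6 mm of travel, the solid stop comes at 6.5 to 8.5 mm. A fixed point: it does not move.
- lid (a joint): Angle of the chest's lid (rad): 0 shut, 1.35 fully open. It hinges along the back edge (122 mm behind the chest's origin, 120 mm up) on damped springs: once let go it rises by itself to fully open in about 3 s, its front edge (182 mm from the hinge) swinging up and away from the deck. It cannot be opened while the catch holds.
- drift: Plain round steel drift (dowel), 12 mm in diameter and 190 mm long, 160 g, the longest tool in the block. It stands upright in one of the block's holes with 140 mm showing. Origin: centre of its lower end, the nose; its own z runs up along it. The nose is blunt: a 9 mm flat, bevelled to 12 mm over 3 mm.
- block: Dark wooden tool block, fixed, 70 mm (x) by 190 mm (y) by 60 mm high, origin at the centre of its underside. Four equal holes, 13.5 mm in diameter and 50 mm deep (floors 10 mm above the bench) in a row on its y axis at y = -67.5, -22.5, 22.5 and 67.5 mm. The drift, the chisel and the punch stand in three of them, in any order; one is free.
- chisel: Bystander: short cold chisel standing in the block, 58 mm showing, flat edge up. Origin at its lower end.
- punch: Bystander: short brass punch with a thicker collar standing in the block, 53 mm showing. Origin at its lower end.
- hammer: Bystander: hammer lying on the bench.
- wrench: Bystander: wrench lying on the bench.
- tin: Bystander: tin can, 84 mm in diameter, 110 mm high.
- candlestick: Bystander: wrought-iron candlestick, 165 mm high, foot 100 mm across.
- pail: Bystander: small plastic pail with two side handles, 130 mm across, 110 mm high.
- scroll: Bystander: wrought-iron scroll lying flat, about 130 mm across.
Things that resemble listed ones, but are neither listed nor needed, are in the scene too. What is meant by the block is not yellow, and is the smaller of those in its own colour.

How it is judged:
By the outcome, as a careful person would: the job done as asked, in the order asked, and still so for the second after the job is handed in, with the robot touching nothing.
It also fails if it takes over 61 s, if anything falls off the work surface, if the arm or the gripper's body presses on something with over 40 N, if the wrist force passes 120 N, or if a joint passes its speed limit or range.

ROBOT

A 6-joint arm with a two-finger parallel gripper is mounted at the origin on the work surface. World frame = base frame: x ahead of the robot, y to its left, z up, the work surface at z = 0. Lengths are in mm, angles in rad, forces in N, time in s.
With the tool pointing down it reaches from about 300 to 775 mm from the base axis. Payload 14.6 kg.
Tool frame: the origin (TCP) lies midway between the tips of the shut fingers; the grasp point (between the pads) lies 19 mm behind it; y points along the fingers, x is the direction in which the jaws open and shut, and the axes are right-handed (so a half turn about y gives the same grasp; the last joint's range is limited). The gripper opens to 94 mm and grips with 3 to 60 N. Pads are 16 mm wide; open, the fingers measure 119 mm over their backs; the gripper's body (75 mm by 177 mm) begins 78 mm behind the grasp point.
Start: joints at [1.066, 0.3, 1.521, -0, 1.321, -0.067], TCP at [233.167, 498.118, 169.946] pointing down, gripper open.
Joint ranges: [-3.03, 3.03], [-0.79, 2.21], [0.23, 2.52], [-1.04, 4.18], [0, 3.07], [-2.55, 2.55]. Speed limits (rad/s): [2.22, 2.22, 2.57, 3.14, 3.14, 3.14].

INTERFACE

Orientations are given as [roll, pitch, yaw] about the fixed x, y, z axes, in that order (R = Rz(yaw) Ry(pitch) Rx(roll)).
In Python, from cell import manip gives the robot as it stands.
- The arm moves only by the tool servo_tool, never from a script. Its argument "commands" is a list of rows, each an object with "dp": the shift along the tool's x, y, z in mm, a list of three; "turn": the turn, a rotation vector about the tool's x, y, z in degrees, a list of three. A call has 1 to 5 rows; each row is the pose to reach, as a shift and turn from the pose measured when the call began, along the tool's axes at that moment; what a row does not reach only later rows make up. A row lasts 1/12 s, in which the tool goes at most 41.7 mm and 7.16 degrees, less where a joint would pass 70% of its speed; a pose out of reach is approached as far as the arm can. A call with a gripper value outside its range is refused whole. "grip" is the gripper command: -1 is fully open, 1 is shut, values between are in proportion, set as the call begins (left out, the last holds). The fingers move at their own pace and stop on an object; "force" is the grip in N (left out, the last holds). Time passes only in rows, so rows that repeat a pose let the fingers close. It gives the time, the measured TCP pose, the force and the opening at its end, in the units of the state.
- manip.read_state(): the state, without advancing time (a new reading comes with each control period).
- manip.camera(name): name is "side" or "top"; returns a dict with "img" (384x512x3 uint8, red, green, blue), "depth" (384x512 float32, mm along the optical axis (not along the pixel's ray), 0 where there is no reading), "K" (3x3 intrinsics, pixels), "R" (3x3) and "t" (3): a world point X has camera coordinates R X + t. Camera axes: x right, y down, z forward; pixel columns grow to the right and rows downward; lengths in mm; the calibration is good to about 2 mm. A picture is of the moment at which its call begins.
- manip.sign_off(): hands the job in, once; it reports no verdict.
The state is a dict: "clock": time; "joints": joint angles; "qd": joint speeds; "effort": joint torques, N m; "eef_pos": TCP position; "eef_rot": TCP orientation; "wrist_force": force on the tool from outside, world axes, zero at the start; "moment": the same for the moment, N m; "finger_gap": finger opening in mm.
Only numpy, scipy, OpenCV 4.12 (cv2) and the standard library are available. Lean on these libraries where they do the work, as an engineer would, in place of code of your own. Each camera call takes 0.05 s, during which the arm holds its last target.

## Working session

There is one attempt and no reset: what is moved stays moved. The work goes in short steps, Python scripts to look and compute and a tool call to move; the robot and the scene stay as the last step left them, time stands still between calls to the robot, and variables do not carry over. Pictures are saved under pics/ and viewed, and the job is handed in when it is done.

Besides the shell and the picture viewer there is one more tool, called as name(argument=value, ...) on one line, values as JSON. servo_tool: Moves the arm, as the interface text tells. Its arguments: {"type":"object","properties":{"commands":{"type":"array","items":{"type":"object","properties":{"dp":{"type":"array","items":{"type":"number"}},"turn":{"type":"array","items":{"type":"number"}}}}},"grip":{"type":"number"},"force":{"type":"number"}},"required":["commands"]}

```bash
ls; mkdir -p pics; python3 - <<'E'
from cell import manip
import cv2,numpy as np
s=manip.read_state();print(s)
for n in("top","side"):
    c=manip.camera(n);np.savez(n+"0.npz",**c)
    cv2.imwrite(f"pics/{n}0.png",cv2.resize(c["img"][:,:,::-1],(800,600),interpolation=cv2.INTER_CUBIC))
    print(n,c["K"],c["R"],c["t"])
E
```

```text
pics
{'clock': 0.0, 'joints': array([ 1.06642313e+00,  3.00447709e-01,  1.52159584e+00, -5.69780092e-06,
        1.32069349e+00, -6.66052672e-02]), 'qd': array([-3.63074863e-04,  8.19030550e-04, -1.51829207e-03,  1.20550805e-04,
       -1.68420675e-03,  3.49426997e-06]), 'effort': array([ 6.97115302e-04, -5.31828153e+01, -3.52729511e+01,  7.08051352e-02,
        2.45550263e-02, -1.39454842e-04]), 'eef_pos': array([233.01310539, 497.86173466, 169.39293949]), 'eef_rot': array([-1.57072567e+00,  1.14222163e-03,  1.13302986e+00]), 'wrist_force': array([0.8886004 , 0.04649536, 0.42788413]), 'moment': array([-0.05044788, -0.04101394, -0.01316724]), 'finger_gap': 93.91360085799782}
top [[372.39091649   0.         254.19801554]
 [  0.         372.39091649 190.4880464 ]
 [  0.           0.           1.        ]] [[ 0.02157645 -0.99965635  0.01488777]
 [-0.9826241  -0.02394994 -0.18405508]
 [ 0.18434839 -0.01065782 -0.98280318]] [ -65.87005924  526.9104614  1224.99285989]
side [[411.15645253   0.         255.7024999 ]
 [  0.         411.15645253 185.7017104 ]
 [  0.           0.           1.        ]] [[ 0.77911412 -0.62676632 -0.01204858]
 [-0.45701057 -0.55473025 -0.69528102]
 [ 0.42909501  0.54720959 -0.718637  ]] [-421.48578881  276.52796546 1187.14232184]
```

View pics/top0.png

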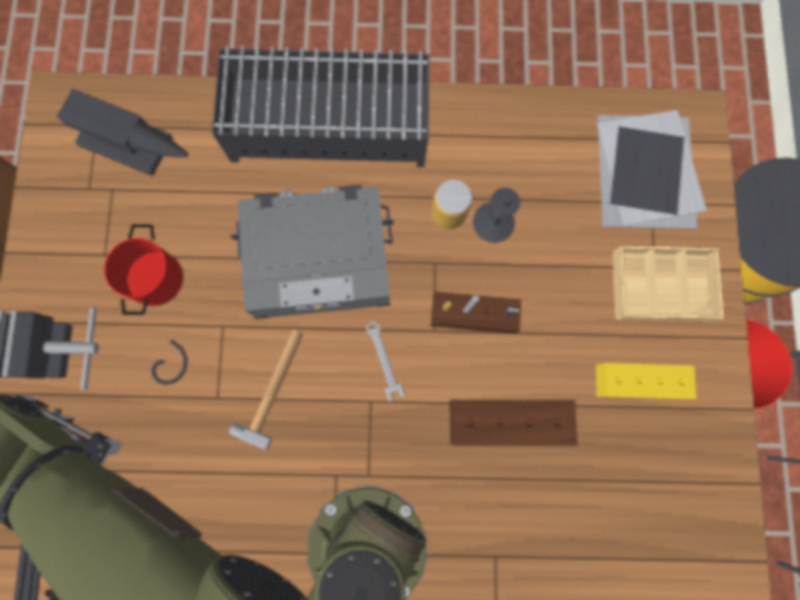

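View pics/side0.png

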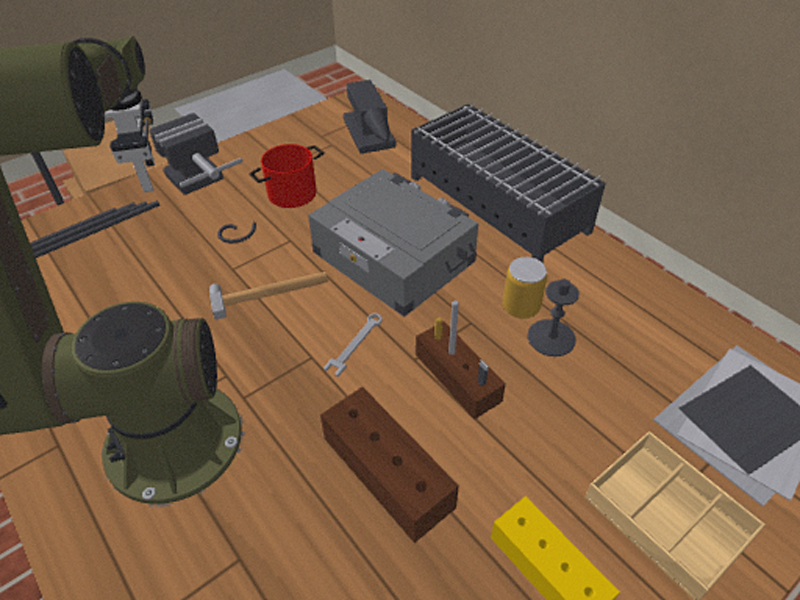

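Candidates for the block (800x600 pixels): the small brown one at top (475,312) / side (460,368), the large empty brown one at top (513,423), and the yellow one at top (646,381). The small brown one fits, because it isn't yellow, is the smaller of the browns and carries the tools. In it, the tall rod at side (455,328) is the drift, with the punch at (438,328), the chisel at (483,373) and a free hole at (466,366). I'll confirm in a crop and measure.

```bash
cat > h.py <<'E'
import numpy as np,cv2
def load(n):
    d=np.load(n);return {k:d[k] for k in d}
def ray(c,u,v,z):
    # pixel -> world on plane z
    d=c["R"].T@np.linalg.solve(c["K"],[u,v,1.]);o=-c["R"].T@c["t"]
    return o+d*(z-o[2])/d[2]
def proj(c,X):
    p=c["K"]@(c["R"]@np.asarray(X,float)+c["t"]);return p[:2]/p[2]
def cloud(c):
    h,w=c["depth"].shape;v,u=np.mgrid[:h,:w]
    P=np.stack([u,v,np.ones_like(u)],-1)@np.linalg.inv(c["K"]).T*c["depth"][...,None]
    return (P-c["t"])@c["R"]
def tri(c1,p1,c2,p2):
    P1=c1["K"]@np.c_[c1["R"],c1["t"]];P2=c2["K"]@np.c_[c2["R"],c2["t"]]
    X=cv2.triangulatePoints(P1,P2,np.array(p1,float),np.array(p2,float)).ravel();return X[:3]/X[3]
E
python3 - <<'E'
from h import *
t=load("top0.npz");s=load("side0.npz")
def crop(c,x,y,w,h,k,name):
    cv2.imwrite(name,cv2.resize(c["img"][y:y+h,x:x+w,::-1],None,fx=k,fy=k,interpolation=cv2.INTER_CUBIC))
crop(t,270,180,72,40,10,"pics/tb.png")
crop(s,255,185,75,85,7,"pics/sb.png")
crop(t,145,115,110,90,7,"pics/tc.png")
crop(s,195,105,115,95,6,"pics/sc.png")
for n,c in(("t",t),("s",s)):
    P=cloud(c)
    np.save(n+"P.npy",P)
    print(n,(c["depth"]>0).mean())
E
```

```text
t 0.9962412516276041
s 0.9961700439453125
```

View pics/tb.png

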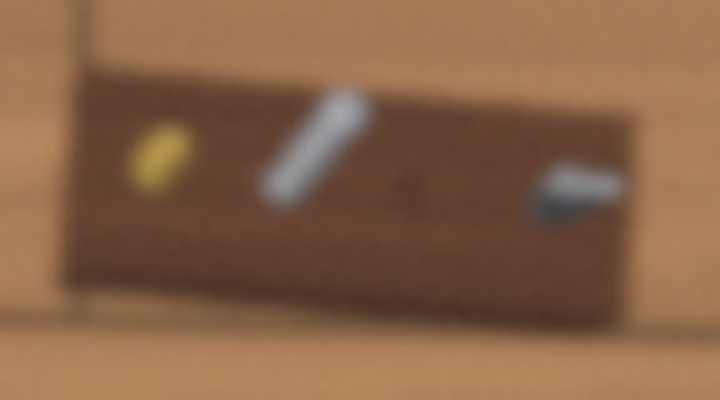

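View pics/sb.png

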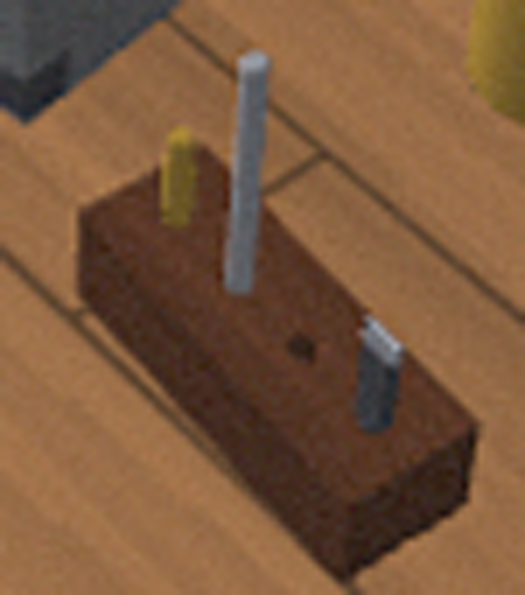

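View pics/tc.png

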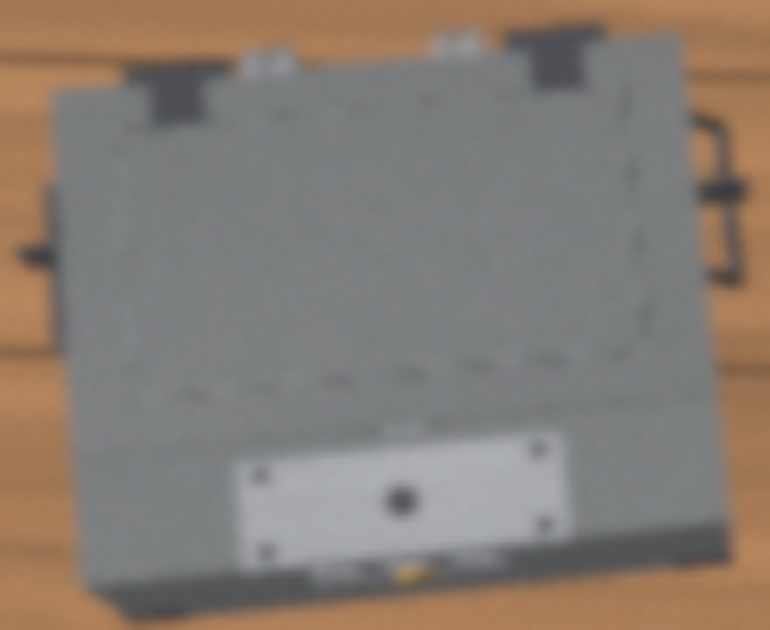

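View pics/sc.png

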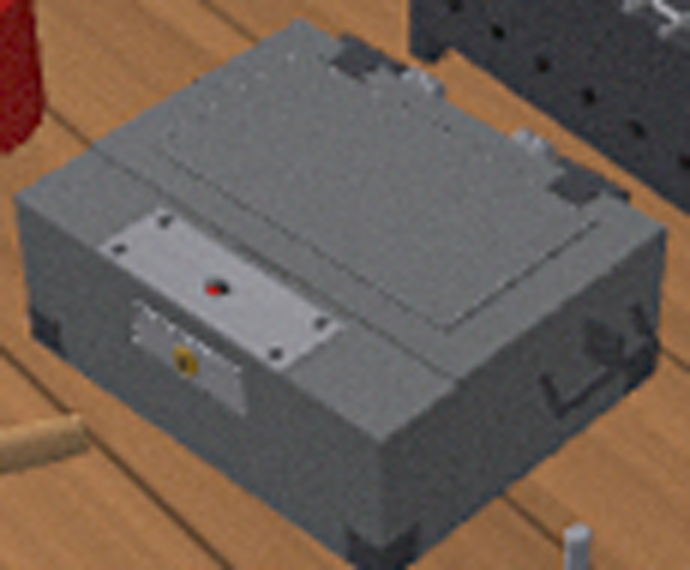

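The crops confirm it: the drift is the grey rod in the second hole from the left, with the third hole free. On the chest's lock plate the release hole shows at top crop (401,500) and side crop (217,287), with a red striker below. Next I'll measure positions.

```bash
cat > m.py <<'E'
from h import *
t=load("top0.npz");s=load("side0.npz")
np.set_printoptions(precision=1,suppress=True)
def wc(c,u,v,r,dark=True):
    g=c["img"].astype(float).mean(2) if dark!="red" else c["img"][...,1].astype(float)
    x0,y0=int(round(u)),int(round(v));p=g[y0-r:y0+r+1,x0-r:x0+r+1]
    w=np.clip(np.median(p)-p-10,0,None);yy,xx=np.mgrid[-r:r+1,-r:r+1]
    return x0+(w*xx).sum()/w.sum(),y0+(w*yy).sum()/w.sum()
f=lambda x,y,k,ox,oy:((x+.5)/k-.5+ox,(y+.5)/k-.5+oy)
# release hole
ht=wc(t,*f(401,500,7,145,115),4);hs=wc(s,*f(217,287,6,195,105),4,"red")
print("hole px",ht,hs,"top124",ray(t,*ht,124),"side124",ray(s,*hs,124),"tri",tri(t,ht,s,hs))
# plate corners
for n,c,pts in(("t",t,[f(x,y,7,145,115) for x,y in((237,462),(562,430),(571,534),(242,572))]),("s",s,[f(x,y,6,195,105) for x,y in((160,207),(343,324),(281,370),(98,247))])):
    R=np.array([ray(c,*p,124) for p in pts]);print(n,"plate",R[:,:2].tolist(),R.mean(0),"yaw",[np.degrees(np.arctan2(-(R[b]-R[a])[0]*-1,-(R[b]-R[a])[1])) for a,b in((0,1),(3,2))])
# drift ends
dt=[f(347,106,10,270,180),f(281,192,10,270,180)];ds=[f(253,62,7,255,185),f(238,285,7,255,185)]
for z,a,b in((200,dt[0],ds[0]),(60,dt[1],ds[1])):
    print("drift",z,ray(t,*a,z),ray(s,*b,z),tri(t,a,s,b))
# others: free hole, block corners
print("free",ray(t,*f(410,192,10,270,180),60),ray(s,*f(301,347,7,255,185),60))
B=[f(x,y,10,270,180) for x,y in((85,72),(633,112),(622,328),(66,288))]
print("block top cam",[ray(t,*p,60).round(1).tolist() for p in B[:2]])
SB=[f(x,y,7,255,185) for x,y in((80,210),(205,143),(478,428),(346,505))]
R=np.array([ray(s,*p,60) for p in SB]);print("block side",R,R.mean(0))
# depth planes
for n in"ts":
    P=np.load(n+"P.npy")
    for nm,m in(("chest top",(P[...,2]>110)&(P[...,2]<140)&(abs(P[...,0]-550)<150)&(P[...,1]>0)&(P[...,1]<250)),("bench",(abs(P[...,2])<8))):
        print(n,nm,m.sum(),np.median(P[m],0))
E
python3 m.py
```

```text
hole px (np.float64(201.93507087334248), np.float64(186.15637860082305)) (np.float64(230.79708222811672), np.float64(152.5026525198939)) top124 [524.4 115.5 124. ] side124 [525.3 111.9 124. ] tri [526.2 115.4 120.8]
t plate [[540.8628702764906, 192.03278997480552], [559.6951417070428, 43.07621759782581], [510.88787406148106, 37.18468754042291], [489.5738872578696, 186.72683627214468]] [525.3 114.8 124. ] yaw [np.float64(7.2055579440601765), np.float64(8.111636484721823)]
s plate [[541.5567241998225, 190.10629605035297], [560.742250617932, 43.07431317733085], [511.7982022753282, 35.46092423999153], [493.4270563512134, 183.5874318971422]] [526.9 113.1 124. ] yaw [np.float64(7.434259339315461), np.float64(7.069912794389104)]
drift 200 [ 504.8 -203.1  200. ] [ 503.7 -206.   200. ] [ 505.7 -203.7  196.7]
drift 60 [ 501.4 -201.3   60. ] [ 503.  -207.4   60. ] [ 504.5 -203.3   54. ]
free [ 502.5 -245.1   60. ] [ 501.2 -249.3   60. ]
block top cam [[541.2, -134.5, 60.0], [531.9, -321.3, 60.0]]
block side [[ 477.2 -131.5   60. ]
 [ 546.2 -137.    60. ]
 [ 529.2 -326.5   60. ]
 [ 460.7 -319.6   60. ]] [ 503.4 -228.6   60. ]
t chest top 4624 [596.2 130.6 124. ]
t bench 108509 [ 421.1 -160.9   -0.3]
s chest top 2801 [592.6 120.1 123.2]
s bench 88702 [ 397.1 -216.4   -0.7]
```

```bash
cat > p.py <<'E'
import sys,numpy as np
from scipy.spatial.transform import Rotation as Ro
from cell import manip
s=manip.read_state();a=[float(v) for v in sys.argv[1:]]
R=Ro.from_euler("xyz",s["eef_rot"]);D=np.array(a[:3])-s["eef_pos"]
y=a[3] if len(a)>3 else np.degrees(s["eef_rot"][2])
T=Ro.from_euler("xyz",[-90,0,y],degrees=True)
print("t %.2f pos"%s["clock"],s["eef_pos"].round(1),"rpy",np.degrees(s["eef_rot"]).round(2),"F",s["wrist_force"].round(2),"gap",round(s["finger_gap"],1))
print("dp",R.inv().apply(D).round(1),"turn",np.degrees((R.inv()*T).as_rotvec()).round(2),"dist",np.linalg.norm(D).round(1))
E
python3 p.py 504 -204.5 260 86
```

```text
t 0.10 pos [233.  497.9 169.5] rpy [-9.000e+01  6.000e-02  6.492e+01] F [ 0.98 -0.37  0.31] gap 94.2
dp [-521.4  -90.1 -543.2] turn [-1.000e-02 -2.108e+01 -6.000e-02] dist 758.3
```

servo_tool(commands=[{"dp":[-15,-15,-15],"turn":[0,-2,0]},{"dp":[-40,-35,-42],"turn":[0,-6,0]},{"dp":[-67,-55,-70],"turn":[0,-11,0]},{"dp":[-94,-70,-98],"turn":[0,-16,0]},{"dp":[-120,-85,-125],"turn":[0,-21,0]}], grip=-1, force=40)

```text
clock: 0.52
eef_pos: [295.1, 335.5, 254.7]
eef_rot: [-1.57, 0.001, 1.505]
wrist_force: [0.3, 0.4, -0.1]
finger_gap: 93.8
```

```bash
python3 p.py 504 -204.5 260 86
```

```text
t 0.52 pos [295.1 335.5 254.7] rpy [-8.997e+01  6.000e-02  8.620e+01] F [ 0.26  0.39 -0.11] gap 93.8
dp [-525.    -4.8 -244.2] turn [-0.03  0.2  -0.06] dist 579.0
```

servo_tool(commands=[{"dp":[-35,0,-16]},{"dp":[-70,0,-33]},{"dp":[-105,0,-49]},{"dp":[-140,0,-65]},{"dp":[-175,0,-81]}])

```text
$.commands[0]: bad value
```

servo_tool(commands=[{"dp":[-35,0,-16]},{"dp":[-70,0,-33]},{"dp":[-105,0,-49]},{"dp":[-140,0,-65]},{"dp":[-175,0,-81]}])

```text
$.commands[0]: bad value
```

```bash
python3 p.py 504 -204.5 260 86
```

```text
t 0.52 pos [295.1 335.5 254.7] rpy [-8.997e+01  6.000e-02  8.620e+01] F [ 0.26  0.39 -0.11] gap 93.8
dp [-525.    -4.8 -244.2] turn [-0.03  0.2  -0.06] dist 579.0
```

Turn has to be given as well.

servo_tool(commands=[{"dp":[-35,0,-16],"turn":[0,0,0]},{"dp":[-70,0,-33],"turn":[0,0,0]},{"dp":[-105,0,-49],"turn":[0,0,0]},{"dp":[-140,0,-65],"turn":[0,0,0]},{"dp":[-175,0,-81],"turn":[0,0,0]}])

```text
clock: 0.93
eef_pos: [364.3, 153.7, 254.8]
eef_rot: [-1.57, 0.001, 1.505]
wrist_force: [0.7, 0.5, 0.1]
finger_gap: 94.0
```

servo_tool(commands=[{"dp":[-35,0,-16],"turn":[0,0,0]},{"dp":[-70,0,-33],"turn":[0,0,0]},{"dp":[-105,0,-49],"turn":[0,0,0]},{"dp":[-140,0,-65],"turn":[0,0,0]},{"dp":[-175,0,-81],"turn":[0,0,0]}])

```text
clock: 1.35
eef_pos: [433.7, -28.3, 255.0]
eef_rot: [-1.57, 0.001, 1.505]
wrist_force: [0.6, 0.6, -0.2]
finger_gap: 94.0
```

```bash
python3 p.py 504 -204.5 255 86
```

```text
t 1.35 pos [433.7 -28.3 255. ] rpy [-8.998e+01  6.000e-02  8.620e+01] F [ 0.6   0.57 -0.24] gap 94.0
dp [-1.712e+02  1.000e-01 -8.180e+01] turn [-0.02  0.2  -0.06] dist 189.7
```

servo_tool(commands=[{"dp":[-35,0,-17],"turn":[0,0,0]},{"dp":[-70,0,-33],"turn":[0,0,0]},{"dp":[-105,0,-50],"turn":[0,0,0]},{"dp":[-140,0,-67],"turn":[0,0,0]},{"dp":[-171,0,-82],"turn":[0,0,0]}])

```text
clock: 1.77
eef_pos: [504.5, -206.7, 254.6]
eef_rot: [-1.57, 0.001, 1.504]
wrist_force: [0.0, 1.6, -0.1]
finger_gap: 93.8
```

```bash
python3 - <<'E'
from cell import manip
from h import *
for n in("top","side"):
    c=manip.camera(n);np.savez(n+"1.npz",**c)
s,t=load("side1.npz"),load("top1.npz")
a=cv2.resize(s["img"][100:280,220:360,::-1],None,fx=3.3,fy=3.3,interpolation=cv2.INTER_CUBIC)
b=cv2.resize(t["img"][120:240,250:360,::-1],None,fx=3,fy=3)
o=np.zeros((600,800,3),np.uint8);o[:a.shape[0],:a.shape[1]]=a;o[:b.shape[0],464:464+b.shape[1]]=b
cv2.imwrite("pics/g1.png",o)
E
python3 p.py 504 -204.5 142 86
```

```text
t 1.87 pos [ 504.5 -207.9  253.4] rpy [-8.984e+01  3.000e-02  8.600e+01] F [ 0.4   0.41 -0.87] gap 93.9
dp [  3.4 111.4   0.5] turn [-0.16  0.   -0.03] dist 111.5
```

View pics/g1.png

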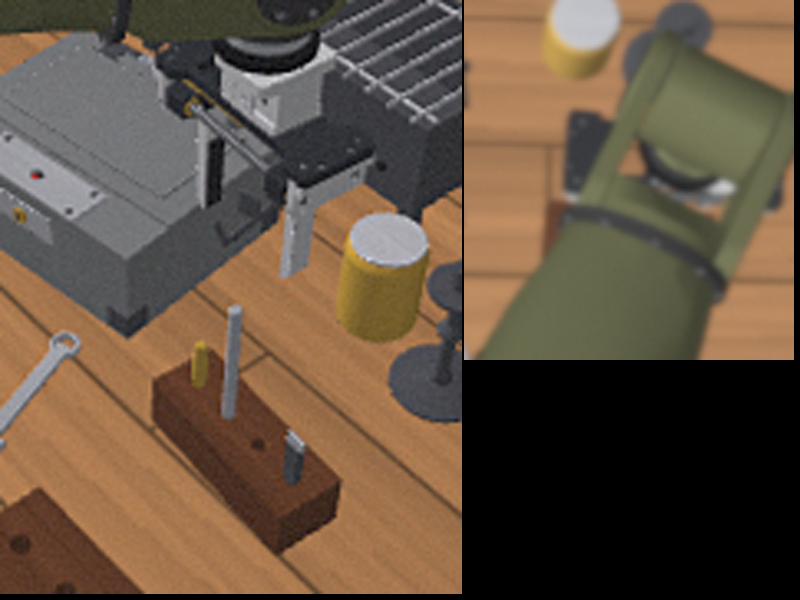

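The picture shows the open jaws high above the drift (top end at about (233,310) in the view), ready to straddle it. I'll descend now.

servo_tool(commands=[{"dp":[3,22,0],"turn":[0,0,0]},{"dp":[3,50,0],"turn":[0,0,0]},{"dp":[3,80,0],"turn":[0,0,0]},{"dp":[3,102,0],"turn":[0,0,0]},{"dp":[3,111,0],"turn":[0,0,0]}])

```text
clock: 2.28
eef_pos: [503.0, -203.7, 139.3]
eef_rot: [-1.564, -0.001, 1.501]
wrist_force: [0.3, 0.0, 0.7]
finger_gap: 93.9
```

```bash
python3 - <<'E'
from cell import manip
from h import *
c=manip.camera("side");np.savez("side2.npz",**c)
cv2.imwrite("pics/g2.png",cv2.resize(c["img"][130:280,240:360,::-1],None,fx=4,fy=4,interpolation=cv2.INTER_CUBIC))
E
python3 p.py 504 -204.5 142 86
```

```text
t 2.33 pos [ 503.1 -203.8  139.3] rpy [-8.959e+01 -7.000e-02  8.602e+01] F [ 0.57 -0.71 -1.54] gap 94.0
dp [-0.6 -2.7 -0.9] turn [-0.41  0.02  0.07] dist 2.9
```

View pics/g2.png

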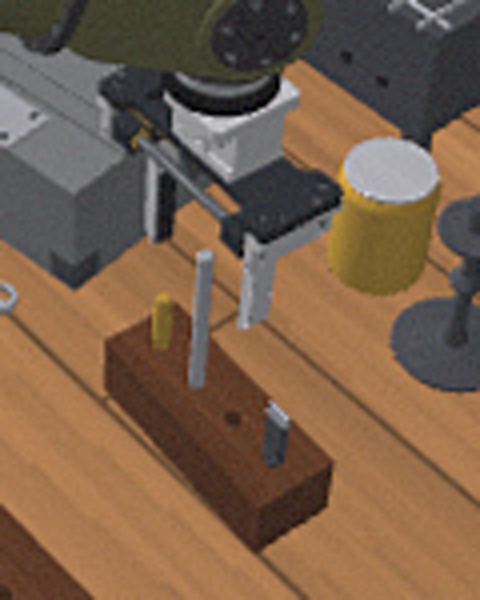

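```bash
python3 - <<'E'
from h import *
s=load("side2.npz")
f=lambda p:((p-[240,130])*4).round(0)
for X in([503.1,-203.8,139.3],[503,-203.8+47,139],[503,-203.8-47,139],[503,-203.8+56,139],[503,-203.8-56,139],[504,-204.5,200],[504,-204.5,60]):print(X,f(proj(s,X)))
P=cloud(s)
for u,v in((245,300),(255,300),(245,322),(155,232),(165,236),(205,265),(203,290),(200,330)):
    print((u,v),P[130+v//4,240+u//4].round(0))
E
```

```text
[503.1, -203.8, 139.3] [196. 310.]
[503, -156.8, 139] [153. 273.]
[503, -250.8, 139] [240. 349.]
[503, -147.8, 139] [145. 266.]
[503, -259.8, 139] [249. 356.]
[504, -204.5, 200] [202. 252.]
[504, -204.5, 60] [193. 378.]
(245, 300) [ 493. -259.  206.]
(255, 300) [ 495. -264.  208.]
(245, 322) [ 491. -262.  189.]
(155, 232) [ 500. -157.  185.]
(165, 236) [ 509. -160.  178.]
(205, 265) [ 505. -207.  189.]
(203, 290) [ 502. -207.  166.]
(200, 330) [ 504. -208.  122.]
```

```bash
python3 - <<'E'
from h import *
s=load("side2.npz");P=cloud(s)
for u in(245,250,255,262):
    print(u,[(v,P[130+v//4,240+u//4].round(0).tolist()) for v in range(160,345,12)])
s=load("side1.npz");P=cloud(s);print([P[100+int(v/3.3),220+int(290/3.3)].round(0).tolist() for v in range(180,285,10)])
s=load("side0.npz");P=cloud(s);print([P[int(v*.64),int(147*.64)].round(0).tolist() for v in range(100,200,8)])
E
```

```text
245 [(160, [495.0, -245.0, 325.0]), (172, [496.0, -245.0, 314.0]), (184, [489.0, -252.0, 312.0]), (196, [481.0, -261.0, 314.0]), (208, [474.0, -268.0, 313.0]), (220, [466.0, -277.0, 314.0]), (232, [467.0, -277.0, 303.0]), (244, [468.0, -277.0, 292.0]), (256, [468.0, -278.0, 282.0]), (268, [494.0, -255.0, 233.0]), (280, [490.0, -259.0, 228.0]), (292, [493.0, -258.0, 212.0]), (304, [494.0, -258.0, 200.0]), (316, [490.0, -262.0, 194.0]), (328, [607.0, -157.0, -1.0]), (340, [600.0, -165.0, -3.0])]
250 [(160, [496.0, -247.0, 325.0]), (172, [499.0, -246.0, 312.0]), (184, [491.0, -254.0, 312.0]), (196, [483.0, -262.0, 313.0]), (208, [476.0, -270.0, 313.0]), (220, [467.0, -279.0, 316.0]), (232, [467.0, -280.0, 306.0]), (244, [466.0, -282.0, 297.0]), (256, [467.0, -283.0, 287.0]), (268, [468.0, -282.0, 275.0]), (280, [495.0, -259.0, 224.0]), (292, [491.0, -263.0, 218.0]), (304, [493.0, -262.0, 204.0]), (316, [492.0, -265.0, 195.0]), (328, [609.0, -160.0, 0.0]), (340, [600.0, -169.0, -0.0])]
255 [(160, [502.0, -245.0, 320.0]), (172, [497.0, -250.0, 317.0]), (184, [492.0, -257.0, 315.0]), (196,
[... 755 characters left out ...]
 -264.0, 211.0]), (304, [503.0, -264.0, 199.0]), (316, [505.0, -264.0, 184.0]), (328, [617.0, -166.0, -0.0]), (340, [609.0, -175.0, -2.0])]
[[470.0, -282.0, 417.0], [467.0, -286.0, 413.0], [469.0, -285.0, 402.0], [469.0, -286.0, 392.0], [494.0, -265.0, 353.0], [493.0, -266.0, 345.0], [494.0, -267.0, 334.0], [494.0, -268.0, 325.0], [495.0, -268.0, 314.0], [494.0, -270.0, 305.0], [714.0, -75.0, -3.0]]
[[300.0, 557.0, 342.0], [292.0, 545.0, 331.0], [281.0, 524.0, 327.0], [273.0, 512.0, 316.0], [261.0, 485.0, 316.0], [250.0, 462.0, 312.0], [231.0, 407.0, 329.0], [227.0, 409.0, 312.0], [252.0, 540.0, 212.0], [313.0, 832.0, -1.0], [217.0, 440.0, 238.0], [212.0, 443.0, 218.0], [270.0, 734.0, -3.0]]
```

The pictures disagree with the state. The visible fingertips sit at z≈183 while the reported TCP is 139, and the start picture shows the same ~44 mm offset along the tool. I'll go down a little, which is safe under either reading, and look again.

servo_tool(commands=[{"dp":[0,5,0],"turn":[0,0,0]},{"dp":[0,11,0],"turn":[0,0,0]},{"dp":[0,15,0],"turn":[0,0,0]},{"dp":[0,15,0],"turn":[0,0,0]}])

```text
clock: 2.67
eef_pos: [503.0, -203.7, 124.2]
eef_rot: [-1.564, -0.001, 1.501]
wrist_force: [-0.4, 0.1, -0.4]
finger_gap: 94.1
```

```bash
python3 - <<'E'
from cell import manip
from h import *
c=manip.camera("side");np.savez("side3.npz",**c)
cv2.imwrite("pics/g3.png",cv2.resize(c["img"][130:280,240:360,::-1],None,fx=4,fy=4,interpolation=cv2.INTER_CUBIC))
P=cloud(c)
print([(v,P[130+v//4,240+262//4].round(0).tolist()) for v in range(300,370,5)])
print(manip.read_state())
E
python3 p.py 504 -204.5 142 86
```

```text
[(300, [505.0, -263.0, 200.0]), (305, [502.0, -265.0, 200.0]), (310, [503.0, -265.0, 195.0]), (315, [504.0, -265.0, 190.0]), (320, [-55.0, -760.0, 1040.0]), (325, [505.0, -264.0, 176.0]), (330, [505.0, -265.0, 174.0]), (335, [611.0, -171.0, 3.0]), (340, [609.0, -175.0, -1.0]), (345, [607.0, -177.0, -3.0]), (350, [600.0, -183.0, 2.0]), (355, [600.0, -184.0, -2.0]), (360, [593.0, -191.0, -1.0]), (365, [593.0, -192.0, -5.0])]
{'clock': 2.7167, 'joints': array([-4.51549264e-01,  3.29701645e-01,  1.59094090e+00, -1.55806816e-03,
        1.22768789e+00, -1.95238866e+00]), 'qd': array([-0.00153697, -0.00558683, -0.00848643,  0.00096465,  0.00679836,
       -0.00071496]), 'effort': array([ 4.42990568e-02, -5.27749658e+01, -3.32582688e+01, -4.18040890e-02,
       -4.17914358e-02,  2.06074830e-03]), 'eef_pos': array([ 503.13729984, -203.82737056,  124.61981086]), 'eef_rot': array([-1.56399773e+00, -1.15085585e-03,  1.50136459e+00]), 'wrist_force': array([-0.33031018, -0.91504779,  0.46444026]), 'moment': array([ 0.04531625, -0.04100556,  0.01280695]), 'finger_gap': 93.75334787616119}
t 2.72 pos [ 503.1 -203.8  124.6] rpy [-8.961e+01 -7.000e-02  8.602e+01] F [-0.33 -0.92  0.46] gap 93.8
dp [ -0.6 -17.4  -0.8] turn [-0.39  0.02  0.07] dist 17.4
```

View pics/g3.png

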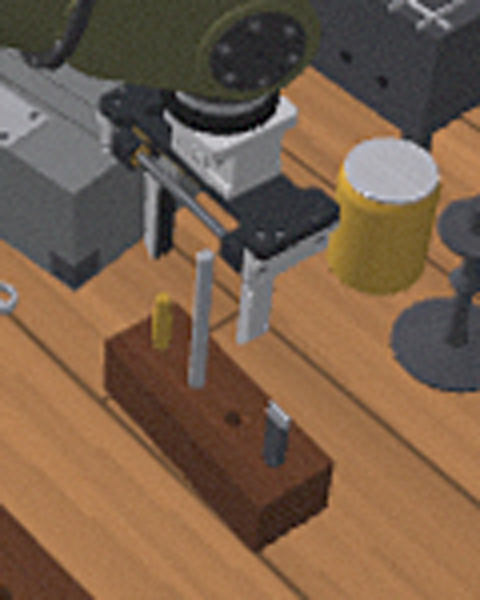

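Measured fingertips are again 45 mm above the reported TCP (z≈170), well clear of the punch and chisel. I'll treat the true tip as TCP z + 45 and go down another 24 mm, watching the force.

servo_tool(commands=[{"dp":[0,6,0],"turn":[0,0,0]},{"dp":[0,12,0],"turn":[0,0,0]},{"dp":[0,12,0],"turn":[0,0,0]}])

```text
clock: 2.97
eef_pos: [502.6, -203.6, 111.4]
eef_rot: [-1.563, -0.002, 1.501]
wrist_force: [-0.3, 0.0, -0.1]
finger_gap: 94.0
```

servo_tool(commands=[{"dp":[0,6,0],"turn":[0,0,0]},{"dp":[0,12,0],"turn":[0,0,0]},{"dp":[0,12,0],"turn":[-0.4,0,0]}])

```text
clock: 3.22
eef_pos: [502.0, -203.3, 97.9]
eef_rot: [-1.568, -0.002, 1.501]
wrist_force: [-0.1, 0.3, -0.9]
finger_gap: 93.7
```

servo_tool(commands=[{"dp":[0,0,0],"turn":[0,0,0]},{"dp":[0,0,0],"turn":[0,0,0]},{"dp":[0,0,0],"turn":[0,0,0]},{"dp":[0,0,0],"turn":[0,0,0]},{"dp":[0,0,0],"turn":[0,0,0]}], grip=0.6, force=10)

```text
clock: 3.63
eef_pos: [502.1, -203.4, 98.1]
eef_rot: [-1.568, -0.002, 1.501]
wrist_force: [-0.7, -0.3, 0.7]
finger_gap: 63.8
```

```bash
python3 - <<'E'
from cell import manip
from h import *
c=manip.camera("side");np.savez("side4.npz",**c)
cv2.imwrite("pics/g4.png",cv2.resize(c["img"][130:280,240:360,::-1],None,fx=4,fy=4,interpolation=cv2.INTER_CUBIC))
E
python3 p.py 504 -204.5 100 86
```

```text
t 3.68 pos [ 502.1 -203.3   98. ] rpy [-89.85  -0.13  86.03] F [ 0.54  0.21 -0.51] gap 59.7
dp [-1. -2. -2.] turn [-0.15  0.03  0.13] dist 3.0
```

View pics/g4.png

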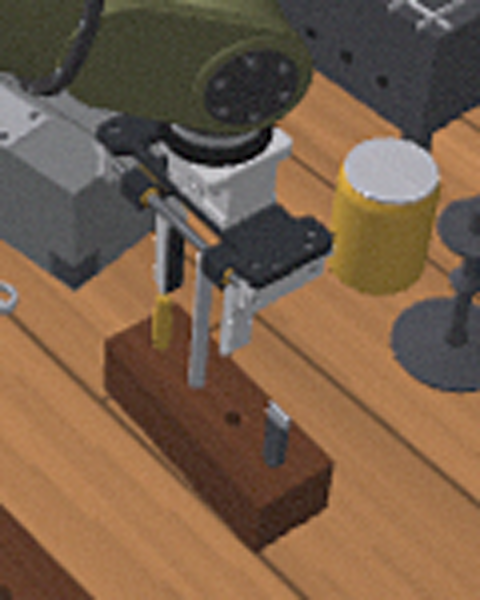

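Visible fingers straddle the drift, clear of the punch. I'll centre and close.

servo_tool(commands=[{"dp":[-0.5,0,-2],"turn":[0,0,0]},{"dp":[-0.5,0,-2],"turn":[0,0,0]},{"dp":[-0.5,0,-2],"turn":[0,0,0]},{"dp":[-0.5,0,-2],"turn":[0,0,0]},{"dp":[-0.5,0,-2],"turn":[0,0,0]}], grip=1, force=10)

```text
clock: 4.1
eef_pos: [504.0, -204.0, 98.0]
eef_rot: [-1.568, -0.002, 1.501]
wrist_force: [-0.4, -0.7, 0.2]
finger_gap: 26.7
```

servo_tool(commands=[{"dp":[0,0,0],"turn":[0,0,0]},{"dp":[0,0,0],"turn":[0,0,0]},{"dp":[0,0,0],"turn":[0,0,0]},{"dp":[0,0,0],"turn":[0,0,0]},{"dp":[0,0,0],"turn":[0,0,0]}])

```text
clock: 4.52
eef_pos: [504.0, -203.9, 98.0]
eef_rot: [-1.568, -0.002, 1.501]
wrist_force: [0.1, 1.0, 1.4]
finger_gap: 11.6
```

```bash
python3 - <<'E'
from cell import manip
from h import *
c=manip.camera("side");np.savez("side5.npz",**c)
cv2.imwrite("pics/g5.png",cv2.resize(c["img"][130:280,240:360,::-1],None,fx=4,fy=4,interpolation=cv2.INTER_CUBIC))
E
python3 p.py 504 -204.5 100 86
```

```text
t 4.57 pos [ 504.1 -203.9   98. ] rpy [-89.85  -0.14  86.03] F [0.07 0.52 0.06] gap 11.6
dp [-0.6 -2.   0. ] turn [-0.15  0.03  0.14] dist 2.0
```

View pics/g5.png

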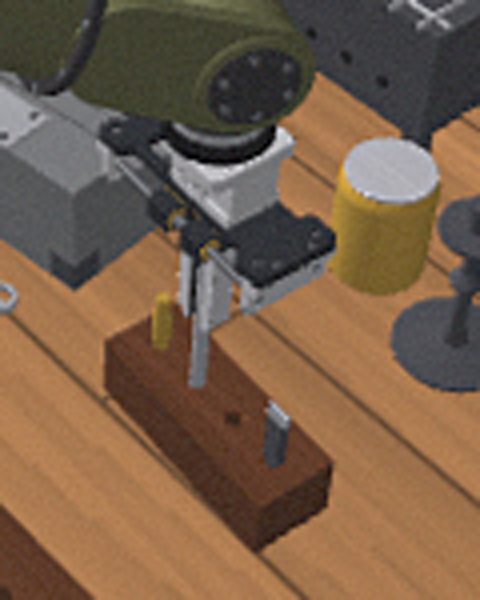

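Gripped: gap is 11.6 and the drift sits between the pads. I'll firm up the grip and draw it out.

servo_tool(commands=[{"dp":[0,0,0],"turn":[0,0,0]},{"dp":[0,-4,0],"turn":[0,0,0]},{"dp":[0,-12,0],"turn":[0,0,0]},{"dp":[0,-24,0],"turn":[0,0,0]},{"dp":[0,-36,0],"turn":[0,0,0]}], force=45)

```text
clock: 4.98
eef_pos: [504.1, -203.9, 134.9]
eef_rot: [-1.568, -0.003, 1.501]
wrist_force: [-0.2, 0.9, -0.6]
finger_gap: 11.6
```

servo_tool(commands=[{"dp":[0,-20,0],"turn":[0,0,0]},{"dp":[0,-45,0],"turn":[0,0,0]},{"dp":[0,-75,0],"turn":[0,0,0]},{"dp":[0,-95,0],"turn":[0,0,0]},{"dp":[0,-105,0],"turn":[0,0,0]}])

```text
clock: 5.4
eef_pos: [504.9, -204.7, 243.5]
eef_rot: [-1.572, -0.001, 1.501]
wrist_force: [0.5, 0.5, -1.1]
finger_gap: 11.2
```

```bash
python3 - <<'E'
from cell import manip
from h import *
c=manip.camera("side");np.savez("side6.npz",**c)
cv2.imwrite("pics/g6.png",cv2.resize(c["img"][100:280,220:360,::-1],None,fx=3.3,fy=3.3,interpolation=cv2.INTER_CUBIC))
E
python3 p.py 525.5 114 240 97.3
```

```text
t 5.45 pos [ 505.1 -204.7  243.9] rpy [-9.009e+01 -3.000e-02  8.602e+01] F [-1.24  0.23  0.27] gap 11.4
dp [319.4   4.    1.8] turn [  0.1  -11.28   0.02] dist 319.4
```

View pics/g6.png

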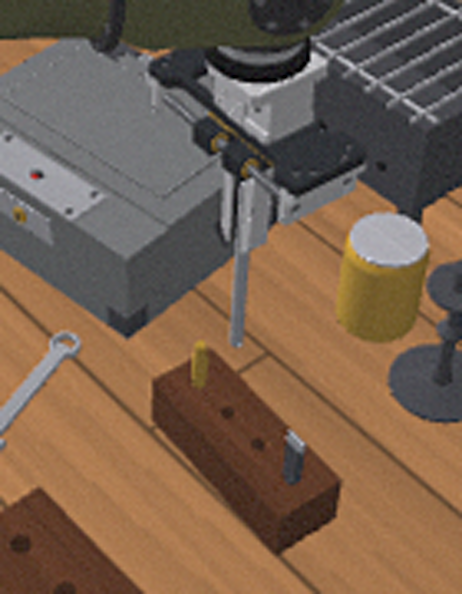

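Drift is out, nose at view pixel (236,345), and both free holes show at (227,412) and (258,443). Next I check the nose position relative to the TCP.

```bash
python3 - <<'E'
from h import *
s=load("side6.npz")
k=3.3;f=lambda x,y:((x+.5)/k-.5+220,(y+.5)/k-.5+100)
print("nose",ray(s,*f(236,344),156),"exp px",(proj(s,[504.9,-204.7,156])-[220,100])*k)
print("holes",ray(s,*f(227,412),60),ray(s,*f(258,443),60))
P=cloud(s)
g=s["img"][100:280,220:360]
print([P[int(f(236,y)[1]+.5),int(f(237,y)[0]+.5)].round(0).tolist() for y in range(250,350,12)])
E
```

```text
nose [ 506.36808622 -208.19316165  156.        ] exp px [230.88912939 341.32771633]
holes [ 504.687268  -204.8694767   60.       ] [ 502.41028945 -249.09458458   60.        ]
[[504.0, -202.0, 269.0], [500.0, -207.0, 260.0], [503.0, -205.0, 241.0], [502.0, -207.0, 232.0], [502.0, -207.0, 216.0], [502.0, -209.0, 201.0], [503.0, -209.0, 188.0], [503.0, -210.0, 172.0], [602.0, -114.0, -0.0]]
```

servo_tool(commands=[{"dp":[15,0,0],"turn":[0,-1,0]},{"dp":[45,0,0],"turn":[0,-3,0]},{"dp":[80,0,0],"turn":[0,-5,0]},{"dp":[115,0,0],"turn":[0,-7,0]},{"dp":[150,0,0],"turn":[0,-9,0]}])

```text
clock: 5.87
eef_pos: [514.9, -53.7, 242.8]
eef_rot: [-1.571, -0.001, 1.66]
wrist_force: [0.8, -0.4, -0.6]
finger_gap: 11.3
```

```bash
python3 p.py 525.5 114.5 240 97.3
```

```text
t 5.87 pos [514.9 -53.7 242.8] rpy [-9.001e+01 -3.000e-02  9.509e+01] F [ 0.78 -0.39 -0.6 ] gap 11.3
dp [166.6   2.9 -25.4] turn [ 0.01 -2.21  0.03] dist 168.5
```

servo_tool(commands=[{"dp":[35,1,-5],"turn":[0,0,0]},{"dp":[75,2,-11],"turn":[0,-1,0]},{"dp":[115,3,-17],"turn":[0,-2,0]},{"dp":[148,3,-23],"turn":[0,-2.2,0]},{"dp":[166.5,3,-25.5],"turn":[0,-2.2,0]}])

```text
clock: 6.28
eef_pos: [524.9, 117.6, 238.6]
eef_rot: [-1.569, -0.001, 1.7]
wrist_force: [0.6, -1.0, -2.1]
finger_gap: 11.4
```

servo_tool(commands=[{"dp":[0,5,0],"turn":[0,0,0]},{"dp":[0,8,0],"turn":[0,0,0]},{"dp":[0,8,0],"turn":[0,0,0]}])

```text
clock: 6.53
eef_pos: [524.4, 116.8, 229.0]
eef_rot: [-1.567, -0.001, 1.7]
wrist_force: [-0.4, -0.7, -1.4]
finger_gap: 11.6
```

```bash
python3 - <<'E'
from cell import manip
from h import *
for n in("side","top"):
    c=manip.camera(n);np.savez(n+"7.npz",**c)
    x,y=(195,90) if n=="side" else (150,110)
    cv2.imwrite(f"pics/h7{n}.png",cv2.resize(c["img"][y:y+100,x:x+120,::-1],None,fx=6,fy=6,interpolation=cv2.INTER_CUBIC))
E
python3 p.py 525.5 114.5 240 97.3
```

```text
t 6.63 pos [524.9 116.4 230.2] rpy [-8.986e+01 -4.000e-02  9.734e+01] F [ 0.75  0.26 -1.48] gap 11.2
dp [-2.  -9.8 -0.4] turn [-0.14  0.04  0.04] dist 10.0
```

View pics/h7side.png

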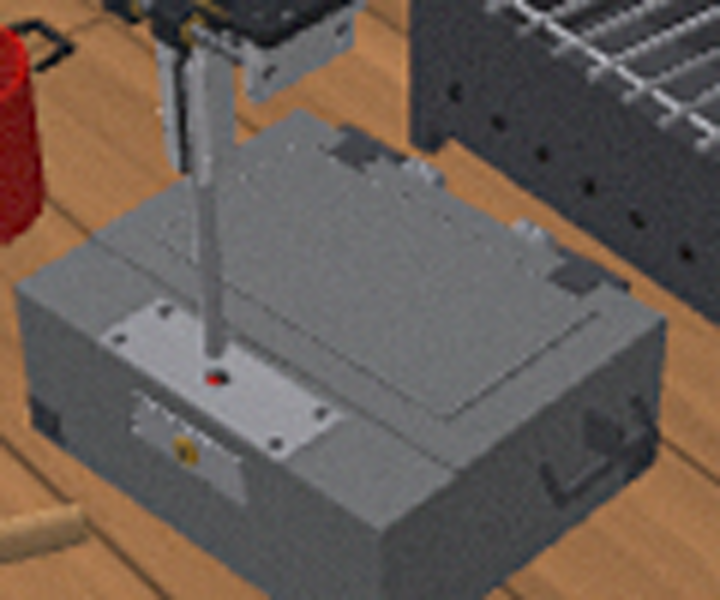

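View pics/h7top.png

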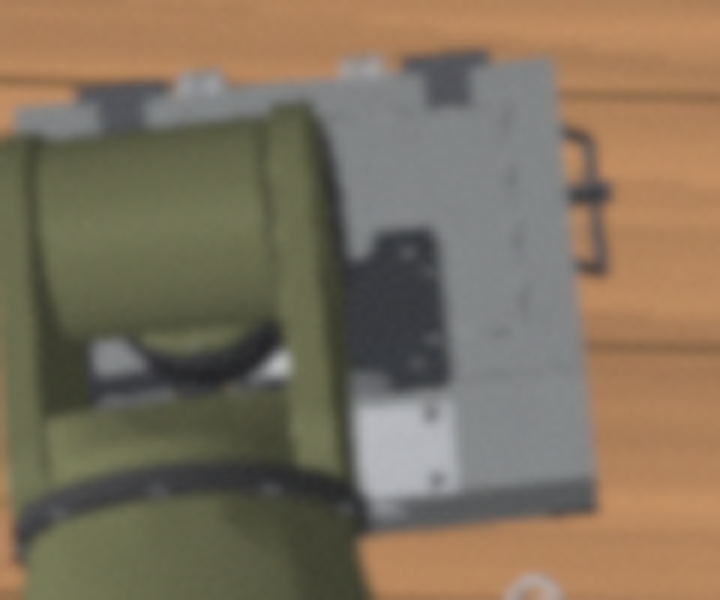

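Side view: the nose is at crop (214,353) and the hole at (217,378). The top view is blocked by the arm, so I'll compare nose and hole in the side camera alone, where the calibration bias cancels.

```bash
python3 - <<'E'
from h import *
s=load("side7.npz");k=6;f=lambda x,y:((x+.5)/k-.5+195,(y+.5)/k-.5+90)
cv2.imwrite("pics/h7z.png",cv2.resize(s["img"][140:165,215:247,::-1],None,fx=22,fy=22,interpolation=cv2.INTER_NEAREST))
for zn in(140,142,144):
    n=ray(s,*f(214,354),zn);h=ray(s,*f(217.5,378),124);print(zn,n,h,h-n)
E
```

```text
140 [525.47184289 113.76365662 140.        ] [525.10769586 111.4818079  124.        ] [ -0.36414703  -2.28184872 -16.        ]
142 [524.18316124 111.82176265 142.        ] [525.10769586 111.4818079  124.        ] [  0.92453462  -0.33995475 -18.        ]
144 [522.8944796  109.87986868 144.        ] [525.10769586 111.4818079  124.        ] [  2.21321627   1.60193922 -20.        ]
```

View pics/h7z.png

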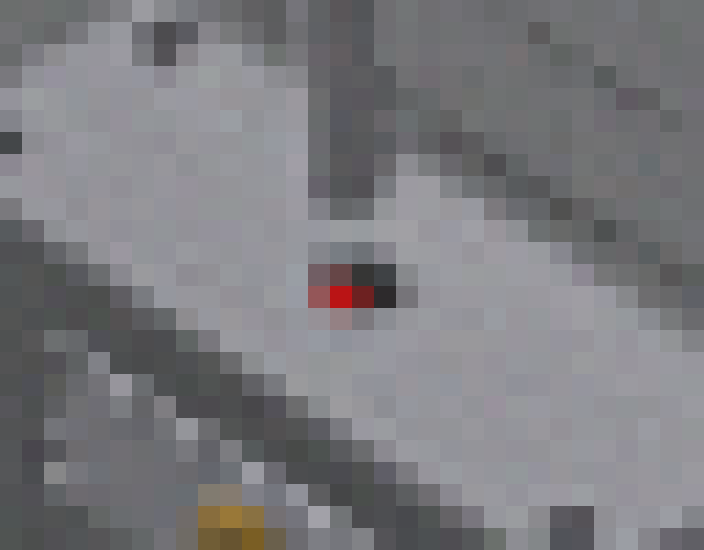

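```bash
python3 - <<'E'
from h import *
s=load("side7.npz")
n=ray(s,230.3,148.2,142.2);h=ray(s,230.7,152.5,124);print(n,h,h-n)
E
python3 p.py 525.5 114.5 240 97.3
```

```text
[525.34088093 113.09444593 142.2       ] [525.01298546 112.10973617 124.        ] [ -0.32789547  -0.98470976 -18.2       ]
t 6.63 pos [524.9 116.4 230.2] rpy [-8.986e+01 -4.000e-02  9.734e+01] F [ 0.75  0.26 -1.48] gap 11.2
dp [-2.  -9.8 -0.4] turn [-0.14  0.04  0.04] dist 10.0
```

servo_tool(commands=[{"dp":[-1,4,0],"turn":[0,0,0]},{"dp":[-1.2,9,0],"turn":[0,0,0]},{"dp":[-1.2,13,0.2],"turn":[-0.14,0,0]},{"dp":[-1.2,13,0.2],"turn":[-0.14,0,0]}])

```text
clock: 6.97
eef_pos: [524.4, 114.7, 216.1]
eef_rot: [-1.569, -0.001, 1.698]
wrist_force: [0.3, -0.3, -1.9]
finger_gap: 11.4
```

```bash
python3 - <<'E'
from cell import manip
from h import *
c=manip.camera("side");np.savez("side8.npz",**c)
cv2.imwrite("pics/h8.png",cv2.resize(c["img"][125:170,210:260,::-1],None,fx=12,fy=12,interpolation=cv2.INTER_CUBIC))
E
python3 p.py 524.7 115.3 216.0 97.3
```

```text
t 7.02 pos [524.5 114.9 216.7] rpy [-8.995e+01 -4.000e-02  9.732e+01] F [ 0.45  0.14 -1.71] gap 11.1
dp [ 0.3  0.7 -0.2] turn [-0.05  0.02  0.04] dist 0.8
```

View pics/h8.png

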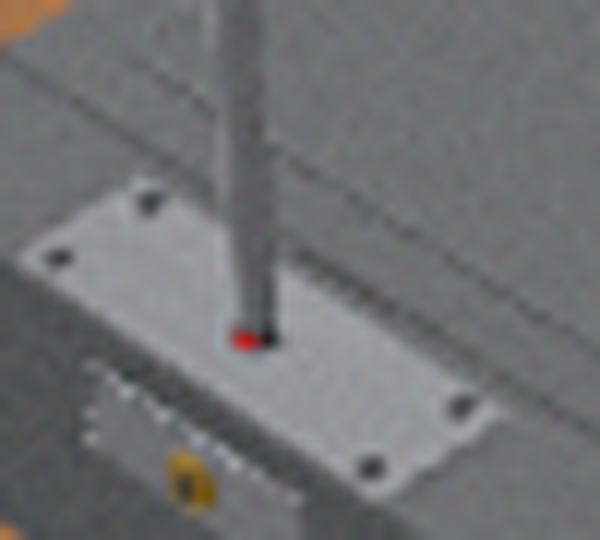

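Nose is right over the hole (crop (256,325) against (256,340)). I'll feel my way down in small steps.

servo_tool(commands=[{"dp":[0.3,2,0],"turn":[0,0,0]},{"dp":[0.3,3.5,0],"turn":[0,0,0]},{"dp":[0.3,5,0],"turn":[0,0,0]}])

```text
clock: 7.27
eef_pos: [524.5, 115.3, 211.5]
eef_rot: [-1.57, -0.001, 1.699]
wrist_force: [0.0, -0.1, -0.8]
finger_gap: 11.5
```

servo_tool(commands=[{"dp":[0,1,0],"turn":[0,0,0]},{"dp":[0,2,0],"turn":[0,0,0]},{"dp":[0,2,0],"turn":[0,0,0]}])

```text
clock: 7.52
eef_pos: [524.4, 115.3, 209.3]
eef_rot: [-1.57, -0.001, 1.699]
wrist_force: [-0.1, 0.6, -0.8]
finger_gap: 11.7
```

servo_tool(commands=[{"dp":[0,1,0],"turn":[0,0,0]},{"dp":[0,2,0],"turn":[0,0,0]},{"dp":[0,3,0],"turn":[0,0,0]}])

```text
clock: 7.77
eef_pos: [524.4, 115.3, 206.3]
eef_rot: [-1.57, -0.001, 1.699]
wrist_force: [0.5, -0.7, -1.0]
finger_gap: 10.9
```

servo_tool(commands=[{"dp":[0,1,0],"turn":[0,0,0]},{"dp":[0,2,0],"turn":[0,0,0]},{"dp":[0,3,0],"turn":[0,0,0]}])

```text
clock: 8.02
eef_pos: [524.5, 115.3, 203.1]
eef_rot: [-1.57, -0.001, 1.699]
wrist_force: [-0.2, -1.1, -1.4]
finger_gap: 11.5
```

servo_tool(commands=[{"dp":[0,1,0],"turn":[0,0,0]},{"dp":[0,2,0],"turn":[0,0,0]},{"dp":[0,3,0],"turn":[0,0,0]}])

```text
clock: 8.27
eef_pos: [524.4, 115.3, 200.0]
eef_rot: [-1.57, -0.001, 1.699]
wrist_force: [0.2, -0.9, -1.1]
finger_gap: 11.2
```

servo_tool(commands=[{"dp":[0,1,0],"turn":[0,0,0]},{"dp":[0,2,0],"turn":[0,0,0]},{"dp":[0,2,0],"turn":[0,0,0]}])

```text
clock: 8.52
eef_pos: [524.4, 115.3, 197.8]
eef_rot: [-1.57, -0.001, 1.699]
wrist_force: [-1.0, 0.1, -1.1]
finger_gap: 11.3
```

servo_tool(commands=[{"dp":[0,1,0],"turn":[0,0,0]},{"dp":[0,2,0],"turn":[0,0,0]},{"dp":[0,2,0],"turn":[0,0,0]}])

```text
clock: 8.77
eef_pos: [524.3, 115.3, 195.6]
eef_rot: [-1.569, -0.001, 1.699]
wrist_force: [-0.0, 0.6, -3.2]
finger_gap: 11.0
```

servo_tool(commands=[{"dp":[0,1,0],"turn":[0,0,0]},{"dp":[0,2,0],"turn":[0,0,0]},{"dp":[0,2,0],"turn":[0,0,0]}])

```text
clock: 9.02
eef_pos: [524.2, 115.2, 193.3]
eef_rot: [-1.569, -0.001, 1.699]
wrist_force: [0.3, -1.6, -0.9]
finger_gap: 11.2
```

servo_tool(commands=[{"dp":[0,1,0],"turn":[0,0,0]},{"dp":[0,2,0],"turn":[0,0,0]},{"dp":[0,2,0],"turn":[0,0,0]}])

```text
clock: 9.27
eef_pos: [524.2, 115.3, 191.2]
eef_rot: [-1.569, -0.001, 1.699]
wrist_force: [-0.3, 0.0, -1.6]
finger_gap: 11.1
```

servo_tool(commands=[{"dp":[0,1,0],"turn":[0,0,0]},{"dp":[0,2,0],"turn":[0,0,0]},{"dp":[0,2,0],"turn":[0,0,0]}])

```text
clock: 9.52
eef_pos: [524.3, 115.3, 189.3]
eef_rot: [-1.569, -0.001, 1.699]
wrist_force: [1.0, 0.3, 3.1]
finger_gap: 11.7
```

Contact with the catch at TCP z≈190 (force +3). I'll press on in 1 mm steps, watching force and lid.

servo_tool(commands=[{"dp":[0,0.5,0],"turn":[0,0,0]},{"dp":[0,1.5,0],"turn":[0,0,0]},{"dp":[0,1.5,0],"turn":[0,0,0]}])

```text
clock: 9.77
eef_pos: [524.3, 115.2, 187.8]
eef_rot: [-1.569, -0.001, 1.699]
wrist_force: [-0.3, 0.1, 3.2]
finger_gap: 10.9
```

servo_tool(commands=[{"dp":[0,0.5,0],"turn":[0,0,0]},{"dp":[0,1,0],"turn":[0,0,0]},{"dp":[0,1,0],"turn":[0,0,0]}])

```text
clock: 10.02
eef_pos: [524.3, 115.3, 186.8]
eef_rot: [-1.57, -0.001, 1.699]
wrist_force: [-0.1, -0.1, 3.2]
finger_gap: 11.5
```

```bash
cat > lid.py <<'E'
import sys
from cell import manip
from h import *
c=manip.camera("side");np.savez(sys.argv[1]+".npz",**c)
P=cloud(c);m=(P[...,2]>90)&(P[...,2]<330)
# heights at points over the lid
cv2.imwrite(f"pics/{sys.argv[1]}.png",cv2.resize(c["img"][60:200,180:330,::-1],None,fx=4,fy=4,interpolation=cv2.INTER_CUBIC))
a=load("side0.npz")["img"][120:150,240:300].astype(int);b=c["img"][120:150,240:300].astype(int)
print("lid img diff",abs(a-b).mean())
import time
F=manip.read_state();print(F["clock"],F["eef_pos"].round(1),F["wrist_force"].round(1))
E
python3 lid.py L1
```

```text
lid img diff 4.280185185185185
10.0667 [524.4 115.3 186.9] [-0.2  0.5  4. ]
```

servo_tool(commands=[{"dp":[0,0.5,0],"turn":[0,0,0]},{"dp":[0,1,0],"turn":[0,0,0]},{"dp":[0,1,0],"turn":[0,0,0]}])

```text
clock: 10.32
eef_pos: [524.4, 115.3, 185.8]
eef_rot: [-1.57, -0.001, 1.699]
wrist_force: [-0.3, 0.2, 4.4]
finger_gap: 11.4
```

```bash
python3 lid.py L2
```

```text
lid img diff 4.2501851851851855
10.3667 [524.4 115.3 185.8] [-0.4  0.9  3.3]
```

servo_tool(commands=[{"dp":[0,0.4,0],"turn":[0,0,0]},{"dp":[0,0.8,0],"turn":[0,0,0]},{"dp":[0,0.8,0],"turn":[0,0,0]}])

```text
clock: 10.62
eef_pos: [524.4, 115.3, 185.0]
eef_rot: [-1.57, -0.001, 1.699]
wrist_force: [-0.2, -0.1, 5.0]
finger_gap: 11.1
```

```bash
python3 lid.py L3
```

```text
lid img diff 5.33425925925926
10.6667 [524.4 115.3 185. ] [-0.4  0.8  3.1]
```

The lid image difference rose, so I'll hold and look.

servo_tool(commands=[{"dp":[0,0,0],"turn":[0,0,0]},{"dp":[0,0,0],"turn":[0,0,0]},{"dp":[0,0,0],"turn":[0,0,0]}])

```text
clock: 10.92
eef_pos: [524.4, 115.3, 185.0]
eef_rot: [-1.57, -0.001, 1.699]
wrist_force: [-0.6, -0.3, 3.8]
finger_gap: 11.3
```

```bash
python3 lid.py L4
```

```text
lid img diff 12.209259259259259
10.9667 [524.4 115.3 185. ] [0.4 0.6 4.2]
```

View pics/L4.png

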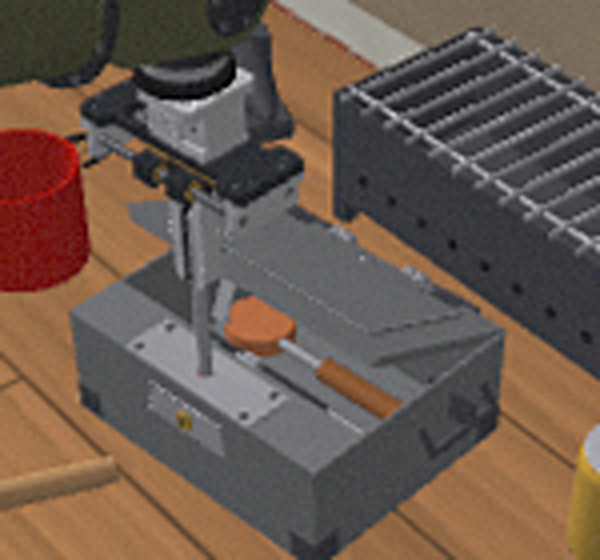

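The lid is open and rising. I pull the drift straight up out of the hole.

servo_tool(commands=[{"dp":[0,-3,0],"turn":[0,0,0]},{"dp":[0,-9,0],"turn":[0,0,0]},{"dp":[0,-17,0],"turn":[0,0,0]},{"dp":[0,-26,0],"turn":[0,0,0]},{"dp":[0,-34,0],"turn":[0,0,0]}])

```text
clock: 11.38
eef_pos: [524.5, 115.3, 220.0]
eef_rot: [-1.57, -0.001, 1.699]
wrist_force: [0.0, -0.5, -1.8]
finger_gap: 11.7
```

servo_tool(commands=[{"dp":[0,-10,0],"turn":[0,0,0]},{"dp":[0,-20,0],"turn":[0,0,0]},{"dp":[0,-26,0],"turn":[0,0,0]},{"dp":[0,-30,0],"turn":[0,0,0]},{"dp":[0,-30,0],"turn":[0,0,0]}])

```text
clock: 11.8
eef_pos: [524.7, 115.3, 251.0]
eef_rot: [-1.571, -0.001, 1.699]
wrist_force: [0.3, 0.3, -1.5]
finger_gap: 11.8
```

```bash
python3 lid.py L5; python3 p.py 504.2 -204.4 247 86
```

```text
lid img diff 24.75888888888889
11.85 [524.5 115.3 250.2] [ 0.   0.4 -2.3]
t 11.85 pos [524.5 115.3 250.2] rpy [-8.996e+01 -4.000e-02  9.733e+01] F [ 0.02  0.41 -2.31] gap 11.4
dp [-314.5    3.1   61. ] turn [-0.04 11.33  0.03] dist 320.3
```

View pics/L5.png

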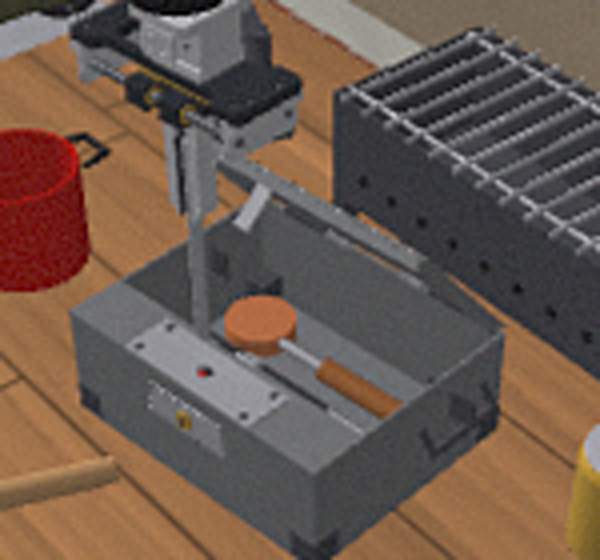

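Lid well up, nose clear of the plate (hole at (205,372) with the red striker back up). I carry the drift back to its own hole.

servo_tool(commands=[{"dp":[-15,0,3],"turn":[0,1,0]},{"dp":[-45,0,8],"turn":[0,3,0]},{"dp":[-80,0,15],"turn":[0,5,0]},{"dp":[-118,0,22],"turn":[0,7,0]},{"dp":[-157,0,30],"turn":[0,9,0]}])

```text
clock: 12.27
eef_pos: [514.3, -45.5, 249.6]
eef_rot: [-1.569, -0.001, 1.541]
wrist_force: [1.2, -0.4, -1.5]
finger_gap: 11.2
```

```bash
python3 p.py 504.2 -204.2 230 86
```

```text
t 12.27 pos [514.3 -45.5 249.6] rpy [-8.991e+01 -4.000e-02  8.829e+01] F [ 1.2  -0.44 -1.47] gap 11.2
dp [-158.9   19.5    5.3] turn [-0.09  2.29  0.04] dist 160.2
```

servo_tool(commands=[{"dp":[-38,0,1],"turn":[0,1,0]},{"dp":[-78,2,3],"turn":[0,2,0]},{"dp":[-115,8,4],"turn":[0,2.3,0]},{"dp":[-144,15,5],"turn":[0,2.3,0]},{"dp":[-159,19.5,5.3],"turn":[0,2.3,0]}])

```text
clock: 12.68
eef_pos: [503.2, -207.3, 228.5]
eef_rot: [-1.567, -0.001, 1.498]
wrist_force: [-0.0, 0.2, -1.6]
finger_gap: 11.5
```

servo_tool(commands=[{"dp":[2,15,0],"turn":[0,0,0]},{"dp":[2,32,0],"turn":[0,0,0]},{"dp":[2,45,0],"turn":[0,0,0]},{"dp":[2,50,0],"turn":[0,0,0]},{"dp":[2,50,0],"turn":[0,0,0]}])

```text
clock: 13.1
eef_pos: [502.5, -205.0, 177.1]
eef_rot: [-1.565, -0.002, 1.498]
wrist_force: [-0.4, 0.3, -1.1]
finger_gap: 11.2
```

```bash
python3 - <<'E'
from cell import manip
from h import *
c=manip.camera("side");np.savez("side9.npz",**c)
cv2.imwrite("pics/b9.png",cv2.resize(c["img"][180:260,255:330,::-1],None,fx=7,fy=7,interpolation=cv2.INTER_CUBIC))
E
python3 p.py 504.2 -204.2 150 86
```

```text
t 13.15 pos [ 503.  -205.1  178.3] rpy [-8.976e+01 -7.000e-02  8.585e+01] F [ 0.48  0.6  -1.35] gap 11.4
dp [ 0.9 28.3 -1.2] turn [-0.24 -0.15  0.07] dist 28.4
```

View pics/b9.png

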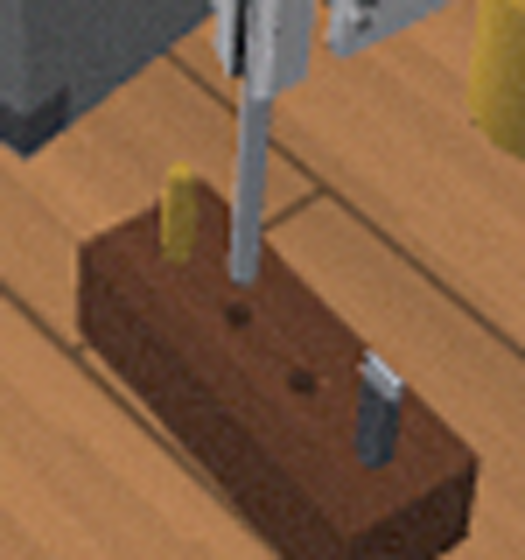

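```bash
python3 - <<'E'
from h import *
s=load("side9.npz");k=7;f=lambda x,y:((x+.5)/k-.5+255,(y+.5)/k-.5+180)
n=ray(s,*f(243,276),90.3);h=ray(s,*f(238.5,316),60);print(n,h,h-n)
E
```

```text
[ 503.32765441 -208.09826539   90.3       ] [ 504.60891768 -205.87776695   60.        ] [  1.28126327   2.22049844 -30.3       ]
```

servo_tool(commands=[{"dp":[1.4,6,-1.1],"turn":[-0.2,0,0]},{"dp":[1.4,14,-1.1],"turn":[-0.24,0,0]},{"dp":[1.4,21,-1.1],"turn":[-0.24,0,0]},{"dp":[1.4,23,-1.1],"turn":[-0.24,0,0]},{"dp":[1.4,23,-1.1],"turn":[-0.24,0,0]}])

```text
clock: 13.57
eef_pos: [503.8, -203.6, 154.6]
eef_rot: [-1.57, -0.002, 1.498]
wrist_force: [-0.1, 0.4, -1.0]
finger_gap: 11.5
```

```bash
python3 - <<'E'
from cell import manip
from h import *
c=manip.camera("side");np.savez("side10.npz",**c)
cv2.imwrite("pics/b10.png",cv2.resize(c["img"][205:245,270:310,::-1],None,fx=14,fy=14,interpolation=cv2.INTER_CUBIC))
E
python3 p.py 504.2 -203.7 150 86
```

```text
t 13.62 pos [ 504.  -203.7  155.1] rpy [-8.998e+01 -8.000e-02  8.585e+01] F [-0.35 -0.65 -0.45] gap 11.2
dp [ 0.   5.1 -0.2] turn [-0.02 -0.15  0.08] dist 5.1
```

View pics/b10.png

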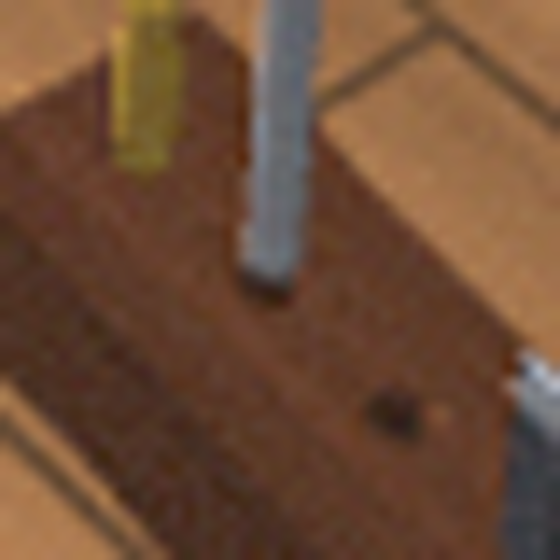

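Nose sits just above its hole, with the dark rim visible below it at crop (265,288). I'll feel it in.

servo_tool(commands=[{"dp":[0,2,0],"turn":[0,0,0]},{"dp":[0,4,0],"turn":[0,0,0]},{"dp":[0,6,0],"turn":[0,0,0]},{"dp":[0,8,0],"turn":[0,0,0]}])

```text
clock: 13.95
eef_pos: [504.0, -203.7, 147.0]
eef_rot: [-1.57, -0.001, 1.498]
wrist_force: [-0.3, 0.1, -2.0]
finger_gap: 11.3
```

servo_tool(commands=[{"dp":[0,1,0],"turn":[0,0,0]},{"dp":[0,3,0],"turn":[0,0,0]},{"dp":[0,4,0],"turn":[0,0,0]}])

```text
clock: 14.2
eef_pos: [504.0, -203.7, 142.7]
eef_rot: [-1.57, -0.001, 1.498]
wrist_force: [0.3, 0.3, -1.4]
finger_gap: 11.3
```

In the hole (nose ~55, below the block's top at 60), no contact force. Continuing down.

servo_tool(commands=[{"dp":[0,3,0],"turn":[0,0,0]},{"dp":[0,7,0],"turn":[0,0,0]},{"dp":[0,11,0],"turn":[0,0,0]},{"dp":[0,14,0],"turn":[0,0,0]},{"dp":[0,15,0],"turn":[0,0,0]}])

```text
clock: 14.62
eef_pos: [503.8, -203.6, 127.0]
eef_rot: [-1.57, -0.002, 1.498]
wrist_force: [0.5, -0.6, -2.0]
finger_gap: 11.4
```

servo_tool(commands=[{"dp":[0,3,0],"turn":[0,0,0]},{"dp":[0,7,0],"turn":[0,0,0]},{"dp":[0,11,0],"turn":[0,0,0]},{"dp":[0,14,0],"turn":[0,0,0]},{"dp":[0,15,0],"turn":[0,0,0]}])

```text
clock: 15.03
eef_pos: [503.5, -203.5, 111.3]
eef_rot: [-1.569, -0.002, 1.498]
wrist_force: [-0.0, -0.1, -1.8]
finger_gap: 11.3
```

servo_tool(commands=[{"dp":[0,3,0],"turn":[0,0,0]},{"dp":[0,6,0],"turn":[0,0,0]},{"dp":[0,9,0],"turn":[0,0,0]},{"dp":[0,11,0],"turn":[0,0,0]},{"dp":[0,11,0],"turn":[0,0,0]}])

```text
clock: 15.45
eef_pos: [503.4, -203.3, 99.8]
eef_rot: [-1.568, -0.002, 1.498]
wrist_force: [0.1, 0.8, -1.0]
finger_gap: 11.1
```

Nearly home (98.0 expected). Gently the last bit.

servo_tool(commands=[{"dp":[0,0.7,-0.4],"turn":[0,0,0]},{"dp":[0,1.4,-0.4],"turn":[0,0,0]},{"dp":[0,1.4,-0.4],"turn":[0,0,0]}])

```text
clock: 15.7
eef_pos: [503.8, -203.3, 98.3]
eef_rot: [-1.568, -0.002, 1.498]
wrist_force: [0.1, -0.5, -0.9]
finger_gap: 11.7
```

servo_tool(commands=[{"dp":[0,0.6,0],"turn":[0,0,0]},{"dp":[0,0.6,0],"turn":[0,0,0]},{"dp":[0,0.6,0],"turn":[0,0,0]}])

```text
clock: 15.95
eef_pos: [503.9, -203.4, 98.0]
eef_rot: [-1.569, -0.002, 1.498]
wrist_force: [-0.3, -0.1, 1.4]
finger_gap: 11.5
```

Floor felt at 98.0 with +1.4 N, the same height as at the start. Release.

servo_tool(commands=[{"dp":[0,0,0],"turn":[0,0,0]},{"dp":[0,0,0],"turn":[0,0,0]},{"dp":[0,0,0],"turn":[0,0,0]},{"dp":[0,0,0],"turn":[0,0,0]},{"dp":[0,0,0],"turn":[0,0,0]}], grip=0.1)

```text
clock: 16.37
eef_pos: [503.9, -203.4, 98.0]
eef_rot: [-1.569, -0.002, 1.498]
wrist_force: [0.5, -0.9, 0.8]
finger_gap: 40.3
```

servo_tool(commands=[{"dp":[0,0,0],"turn":[0,0,0]},{"dp":[0,-8,0],"turn":[0,0,0]},{"dp":[0,-22,0],"turn":[0,0,0]},{"dp":[0,-42,0],"turn":[0,0,0]},{"dp":[0,-60,0],"turn":[0,0,0]}])

```text
clock: 16.78
eef_pos: [504.0, -203.5, 159.4]
eef_rot: [-1.569, -0.002, 1.498]
wrist_force: [0.6, 0.5, 0.0]
finger_gap: 42.5
```

servo_tool(commands=[{"dp":[0,-20,0],"turn":[0,0,0]},{"dp":[0,-45,0],"turn":[0,0,0]},{"dp":[0,-75,0],"turn":[0,0,0]},{"dp":[0,-95,0],"turn":[0,0,0]},{"dp":[0,-100,0],"turn":[0,0,0]}])

```text
clock: 17.2
eef_pos: [505.0, -204.1, 263.7]
eef_rot: [-1.574, 0.0, 1.498]
wrist_force: [-0.2, -0.1, -0.2]
finger_gap: 42.2
```

```bash
python3 - <<'E'
from cell import manip
from h import *
c=manip.camera("side");np.savez("side11.npz",**c)
cv2.imwrite("pics/e11.png",cv2.resize(c["img"][:,:,::-1],(800,600),interpolation=cv2.INTER_CUBIC))
cv2.imwrite("pics/e11b.png",cv2.resize(c["img"][185:270,255:330,::-1],None,fx=7,fy=7,interpolation=cv2.INTER_CUBIC))
print(manip.read_state()["wrist_force"])
E
python3 p.py 504 -204 250 86
```

```text
[0.26708478 0.10069625 0.88253035]
t 17.25 pos [ 504.8 -204.   262.4] rpy [-9.011e+01 -3.000e-02  8.585e+01] F [0.27 0.1  0.88] gap 42.1
dp [-0.  12.4  0.8] turn [ 0.11 -0.15  0.03] dist 12.4
```

View pics/e11.png

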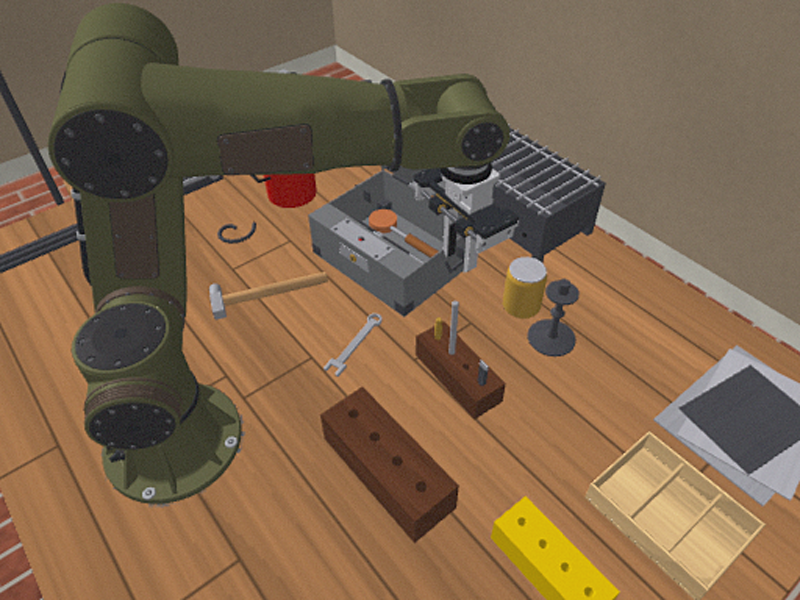

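View pics/e11b.png

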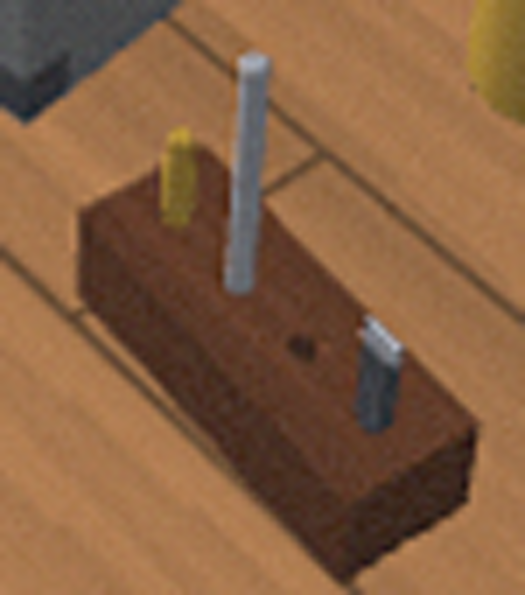

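Drift is fully home: its top is at crop (253,62), as in the first picture. The arm hides the lid, so I'll move aside and check it.

servo_tool(commands=[{"dp":[-15,0,15],"turn":[0,0,0]},{"dp":[-40,0,40],"turn":[0,0,0]},{"dp":[-65,0,65],"turn":[0,0,0]},{"dp":[-90,0,90],"turn":[0,0,0]},{"dp":[-105,0,105],"turn":[0,0,0]}])

```text
clock: 17.67
eef_pos: [390.0, -302.4, 260.9]
eef_rot: [-1.571, -0.001, 1.497]
wrist_force: [0.6, -0.2, 0.6]
finger_gap: 42.2
```

servo_tool(commands=[{"dp":[-15,0,0],"turn":[0,0,0]},{"dp":[-30,0,0],"turn":[0,0,0]},{"dp":[-40,0,0],"turn":[0,0,0]},{"dp":[-40,0,0],"turn":[0,0,0]},{"dp":[-40,0,0],"turn":[0,0,0]}])

```text
clock: 18.08
eef_pos: [387.4, -342.1, 260.0]
eef_rot: [-1.57, -0.002, 1.497]
wrist_force: [-0.2, 0.7, -0.1]
finger_gap: 42.7
```

```bash
python3 - <<'E'
from cell import manip
from h import *
for n in("side","top"):
    c=manip.camera(n);np.savez(n+"12.npz",**c)
    cv2.imwrite(f"pics/f12{n}.png",cv2.resize(c["img"][:,:,::-1],(800,600),interpolation=cv2.INTER_CUBIC))
    P=cloud(c).reshape(-1,3)
    th=np.radians(7.3);o=np.array([525.5+92*np.cos(th),114+92*np.sin(th),0])  # approx chest origin
    q=P-o;x=q[:,0]*np.cos(th)+q[:,1]*np.sin(th);y=-q[:,0]*np.sin(th)+q[:,1]*np.cos(th);z=q[:,2]
    m=(z>150)&(z<330)&(abs(y)<140)&(x>40)&(x<150)
    if m.sum()>30:
        k=np.polyfit(z[m],x[m],1);print(n,m.sum(),"max z",np.percentile(z[m],99),"lid angle",np.pi/2+np.arctan(k[0]))
E
```

```text
side 395 max z 298.23853582865024 lid angle 1.2578002681100977
top 962 max z 299.86617652529316 lid angle 1.2958219628939736
```

View pics/f12side.png

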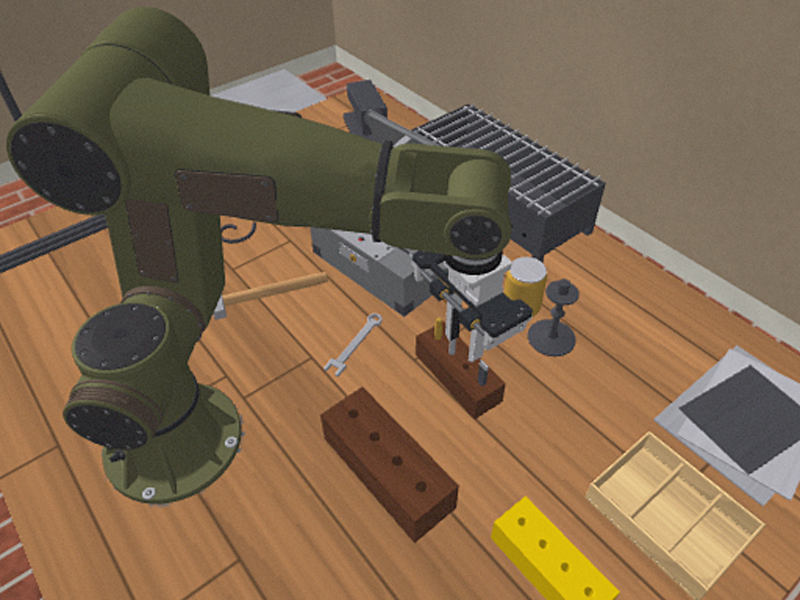

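View pics/f12top.png

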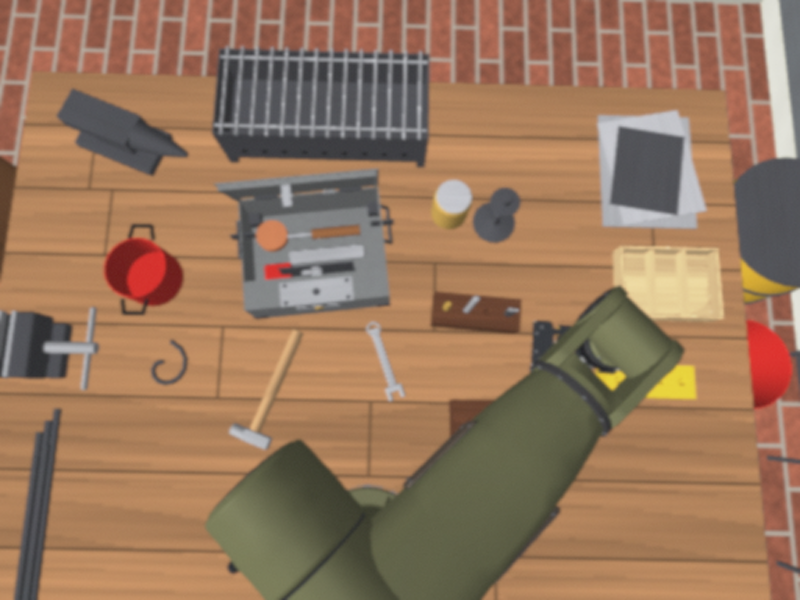

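Top view: the lid stands upright at the chest's back (front edge near (298,183), about z 298, which is fully open), the drift is in its hole at (472,305), and the bystanders are where they were. I hand in now.

```bash
python3 -c "
from cell import manip
print(manip.sign_off())"
```

```text
the job is handed in; nothing more can be done
None
```

The lid is wide open and the drift is back in its own hole, fully home. I handed the job in at about 18 s, with the gripper empty and clear of everything.

- **Pressing the catch:** I drew the drift from the second hole of the small brown block and felt it into the release hole without touching the plate. The catch was met about 22 mm below the plate's top. I pressed it in steps of about 1 mm until the lid let go after about 5 mm. The highest reading was 5 N, or about 6.5 N allowing for the drift's weight.
- **Drift:** it touched the hole's floor at the same height as at the start, and in the side picture it stands exactly as it did in the first one.
- **Lid:** its front edge measured about 298 mm high, which matches fully open. A rough fit to the depth points gave a lower angle of 1.26 to 1.30 rad against 1.35.
- **Rest of the bench:** the other things look unmoved in the last top picture, except the large brown and yellow blocks, which the arm partly hid there. Both look unmoved in the last side picture.
- **Disagreement:** the cameras showed the fingertips about 45 mm higher than the reported TCP. I used the camera for the grasp height and the drift's position at the hole floor for the nose height, and contact with the catch and the floor fitted that.

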